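# Take a graduated tube from the slant rack and hold it upright for reading

### The job

Draw the glass tube with the green stopper straight out of its slanting bore in the grey rack, turn it upright with the stopper at the top, and hold it still over the middle of the small blue dish, its foot at least 6 cm above the dish's rim, so that its marks can be read. Finish while holding it there in the gripper; do not put it down or let go. Leave the dish, the other two tubes and everything else on the bench as they are.

Things in the scene. Friction and masses are not known exactly. Their poses are not given: they have to be found in the camera images.
- green_tube_mid (a point): Centre (half-way along the axis) of the tube to take: clear round glass 22 mm in diameter, 160 mm long with its green stopper (the top 20 mm, 25 mm in diameter), black rings, round foot, 40 to 85 g. z axis: foot to stopper, at the start leaning 45 degrees away from the robot. It starts in any of the rack's bores; above the bore 68 mm of bare glass shows: grip that by its two sides.
- green_tube_bottom (a point): Tip of the green-stoppered tube's round foot, 80 mm below its centre along the axis (same axes): the point that must hang over the dish. At the start it is 72 mm deep in the bore; the tube is free once drawn that far along its own axis.
- rack_mouth (a point): Centre of the middle bore's mouth, 85 mm above the table, on the fixed rack: grey block 44 x 220 x 80 mm leaning 45 degrees on a black base 140 x 230 mm. x: level, the way the tubes lean, away from the robot; y: along the row; z: up. Three bores at y = -80, 0, +80 mm, 25 mm wide (1.5 mm play all round), 72 mm deep, running up along x + z.
- red_tube_mid (a point): Centre of a like tube with a red stopper, in another bore of the rack; leave it there.
- blue_tube_mid (a point): Centre of a like tube with a blue stopper, in another bore of the rack; leave it there.
- dish: Small round open blue ceramic dish, loose on the table, 90 mm across the rim and 32 mm high. Origin at the centre of its underside, z up. It and the beaker may swap places.
- beaker: Clear glass beaker, loose, 70 mm in diameter, 90 mm high; origin at the centre of its underside. Leave it.
- dropper: Small amber bottle with black cap, 38 mm in diameter, 85 mm high; origin at the centre of its underside. Leave it.
- jar: White plastic jar with a blue band, 64 mm in diameter, 85 mm high; origin at the centre of its underside. Leave it.
- spatula: Spatula with a wooden handle lying on the table, 180 mm long. Leave it.

How it is judged (in metres and radians):
On the way:
1. the green-stoppered tube has been drawn clear of its bore and is held by the fingers alone (distance of green_tube_bottom from where it was at the start of the episode above 0.075 m and contact force between green_tube and the fingers above 1 N and contact force between green_tube and rack below 0.05 N), for 0.1 s.
At the end, for the whole second after the job is handed in: Tube gripped, touching nothing else; upright within 10 degrees, stopper up, at rest; foot over 80 mm above the table (48 mm above the rim) and within 25 mm of the dish's centre seen from above; dish, other tubes and bystanders within 20 mm of their starts (angle between green_tube_mid's own z axis and vertical below 0.17 rad and height (world z) of green_tube_bottom above 0.08 m and horizontal distance between green_tube_bottom and dish below 0.025 m and contact force between green_tube and the fingers above 1 N and linear speed of green_tube below 0.03 m/s and angular speed of green_tube below 0.2 rad/s and contact force between green_tube and rack below 0.05 N and contact force between green_tube and dish below 0.05 N and contact force between green_tube and beaker below 0.05 N and contact force between green_tube and table below 0.05 N and contact force between green_tube and red_tube below 0.05 N and contact force between green_tube and blue_tube below 0.05 N and contact force between green_tube and dropper below 0.05 N and contact force between green_tube and jar below 0.05 N and contact force between green_tube and spatula below 0.05 N and distance of each of dish, red_tube_mid, blue_tube_mid, beaker, dropper, jar, spatula from where it was at the start of the episode below 0.02 m); the arm keeps its last pose, push and grip.
It fails at once if another thing on the bench was pushed away or pulled out (over 30 mm) (distance of any of red_tube_mid, blue_tube_mid, beaker, dropper, jar, spatula, dish from where it was at the start of the episode above 0.03 m).
It also fails if it takes over 40 s, if anything falls off the work surface, if the arm or the gripper's body presses on something with over 40 N, if the wrist force passes 120 N, or if a joint passes its speed limit or range.

### The arm

A 6-joint arm with a two-finger parallel gripper is mounted at the origin on the work surface. World frame = base frame: x ahead of the robot, y to its left, z up, the work surface at z = 0. Lengths are in m, angles in degrees, forces in N, time in s.
With the tool pointing down it reaches from about 0.325 to 0.85 m from the base axis. Payload 4.4 kg.
Tool frame: the origin (TCP) lies midway between the tips of the shut fingers; the grasp point (between the pads) lies 19 mm behind it; y points along the fingers, z is the direction in which the jaws open and shut, and the axes are right-handed (so a half turn about y gives the same grasp; the last joint's range is limited). The gripper opens to 94 mm and grips with 3 to 60 N. Pads are 16 mm wide; open, the fingers measure 119 mm over their backs; the gripper's body (75 mm by 177 mm) begins 78 mm behind the grasp point.
Start: joints at [54.975, 11.837, 88.321, -0, 79.842, -8.623], TCP at [0.256, 0.515, 0.205] pointing down, gripper open.
Joint ranges: [-156.59, 156.59], [-49.26, 127.26], [12.9, 141.05], [-63.56, 243.56], [4.71, 150.69], [-161.64, 161.64]. Speed limits (degrees/s): [159.86, 159.86, 180, 180, 180, 180].

### API

Orientations are given as [roll, pitch, yaw] about the fixed x, y, z axes, in that order (R = Rz(yaw) Ry(pitch) Rx(roll)).
In Python, from workcell import * gives the robot as it stands.
- The arm moves only by the tool arm_command, never from a script. Its argument "steps" is a list of rows, each an object of numbers: "tx", "ty", "tz": the shift along the tool's x, y, z in mm; "wx", "wy", "wz": the turn, a rotation vector about the tool's x, y, z in degrees. In form: [{"tx": .., "ty": .., "tz": .., "wx": .., "wy": .., "wz": ..}, ...]. A call has 1 to 20 rows; each row shifts and turns the commanded pose from where the row before left it, along the tool's axes as they then stand; what a row does not reach is not made up. A row lasts 1/10 s, in which the tool goes at most 50 mm and 8.59 degrees, less where a joint would pass 70% of its speed; a pose out of reach is approached as far as the arm can. A call is refused whole if a number of a shift passes 50 or a number of a turn 8.59, either way. A call with a gripper value outside its range is refused whole. "hand" is the opening in per cent of the stroke, from 0 (shut) to 100 (fully open), set as the call begins (left out, the last holds). The fingers move at their own pace and stop on an object; "squeeze" is the grip in N (left out, the last holds). Time passes only in rows, so rows that do not move let the fingers close. It gives the time, the measured TCP pose, the force and the opening at its end, in the units of the state.
- read_state(): the state, without advancing time (a new reading comes with each control period).
- read_camera(name): name is "scene" or "side" or "wrist"; returns a dict with "color" (400x640x3 uint8, red, green, blue), "fovy" (degrees; the focal length in pixels is half the picture's height over the tangent of half this angle, whatever the lens; pixels are square), "cx", "cy" (the principal point, pixels), "D" ([k1, k2, p1, p2, k3] as OpenCV has them; the pictures are not rectified), "pose" (4x4, takes a point from camera to world coordinates). Camera axes: x right, y up, looking along -z (the intrinsics and any distortion apply to the point x, -y, -z); pixel columns grow to the right and rows downward; lengths in m; the calibration is good to about 2 mm. A picture is of the moment at which its call begins. There is no depth.
- hand_in(): hands the job in, once; it reports no verdict.
The state is a dict: "clock": time; "joint_positions": joint angles; "dq": joint speeds; "joint_efforts": joint torques, N m; "eef_pos": TCP position; "tcp_rot": TCP orientation; "contact_force": force on the tool from outside, world axes, zero at the start; "moment": the same for the moment, N m; "finger_gap": finger opening in m.
Only numpy, scipy, OpenCV 4.12 (cv2) and the standard library are available. Lean on these libraries where they do the work, as an engineer would, in place of code of your own. Each camera call takes 0.05 s, during which the arm holds its last target. There are 200 camera calls.

## Working session

There is one attempt and no reset: what is moved stays moved. The work goes in short steps, Python scripts to look and compute and a tool call to move; the robot and the scene stay as the last step left them, time stands still between calls to the robot, and variables do not carry over. Pictures are saved under pics/ and viewed, about 8 in all and at most 12, crops included, and the job is handed in when it is done.

Besides the shell and the picture viewer there is one more tool, called after "Emit:" as name(argument=value, ...), one argument or row to a line, values as JSON. arm_command: Moves the arm, as the interface text tells. Its arguments: {"type":"object","properties":{"steps":{"type":"array","items":{"type":"object","properties":{"tx":{"type":"number"},"ty":{"type":"number"},"tz":{"type":"number"},"wx":{"type":"number"},"wy":{"type":"number"},"wz":{"type":"number"}}}},"hand":{"type":"number"},"squeeze":{"type":"number"}},"required":["steps"]}

```bash
mkdir -p pics; ls; python3 - <<'E'
from workcell import *
import cv2, numpy as np
s=read_state(); print(s)
for n in ("scene","side"):
    c=read_camera(n); cv2.imwrite(f"pics/{n}0.png",c["color"][:,:,::-1]); print(n,c["fovy"],c["cx"],c["cy"],c["D"],np.round(c["pose"],4).tolist())
E
```

```text
pics
{'clock': 0.0, 'joint_positions': array([ 5.49746035e+01,  1.18828169e+01,  8.84035434e+01,  3.03629086e-04,
        7.98409189e+01, -8.62275035e+00]), 'dq': array([-0.05794073, -0.00262256, -0.01441607, -0.02720682, -0.10721024,
       -0.09977397]), 'joint_efforts': array([ 3.62480832e-04, -3.70874441e+01, -2.81418067e+01,  6.97966316e-02,
        3.60062392e-02, -1.64097009e-04]), 'eef_pos': array([0.25523326, 0.51436037, 0.2043154 ]), 'tcp_rot': array([-9.01257958e+01,  1.93780654e-02, -2.64027213e+01]), 'contact_force': array([ 0.10966745, -0.02567587,  0.20968446]), 'moment': array([ 0.0390813 , -0.051392  , -0.01120916]), 'finger_gap': 0.0941251648793768}
scene 52.18400407780987 319.80845785043306 200.14939421213344 [-0.09567388  0.          0.          0.          0.        ] [[0.5667, -0.5444, 0.6184, 1.2216], [0.8239, 0.3693, -0.4299, -0.3901], [0.0057, 0.7532, 0.6578, 0.6996], [0.0, 0.0, 0.0, 1.0]]
side 55.169209632007494 323.1666075366306 197.29875060665256 [0.00147967 0.         0.         0.         0.        ] [[0.9944, 0.0722, -0.0773, 0.5512], [-0.1054, 0.6118, -0.784, -0.6201], [-0.0093, 0.7877, 0.616, 0.6189], [0.0, 0.0, 0.0, 1.0]]
```

View pics/scene0.png

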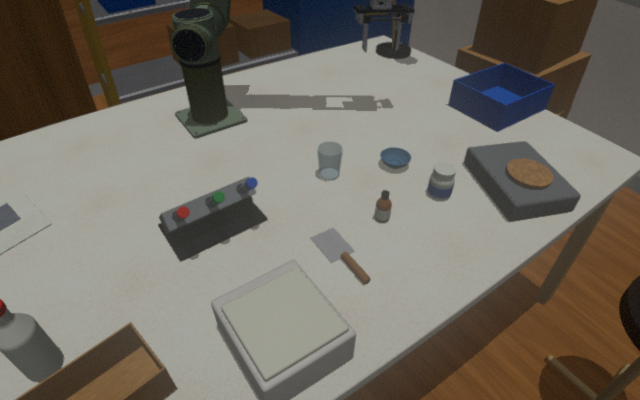

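View pics/side0.png

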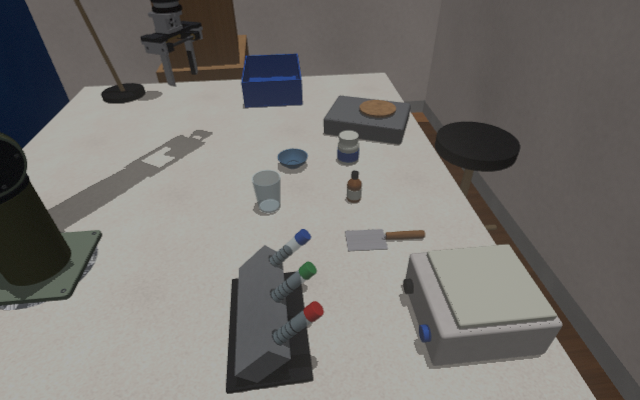

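The scene view shows the rack with the stoppers red (183,213), green (218,198) and blue (251,184), and the dish at (395,158). The side view shows green at (307,270), red at (314,312), blue at (302,238) and the dish at (293,158). The green tube is in the middle bore.

```bash
cat > h.py <<'E'
from workcell import *
import cv2, numpy as np
def ray(c,uv):
    f=200/np.tan(np.radians(c["fovy"]/2)); K=np.array([[f,0,c["cx"]],[0,f,c["cy"]],[0,0,1]])
    p=cv2.undistortPoints(np.array([[uv]],float),K,np.array(c["D"],float))[0,0]
    P=np.array(c["pose"]); d=P[:3,:3]@np.array([p[0],-p[1],-1]); return P[:3,3],d/np.linalg.norm(d)
def plane(c,uv,z):
    o,d=ray(c,uv); return o+d*(z-o[2])/d[2]
def tri(a,b):
    A=[];B=[]
    for o,d in (a,b):
        M=np.eye(3)-np.outer(d,d); A.append(M); B.append(M@o)
    X=np.linalg.lstsq(np.vstack(A),np.hstack(B),rcond=None)[0]
    return X,[np.linalg.norm(np.cross(X-o,d)) for o,d in (a,b)]
def blob(c,lo,hi,near,r):
    h=cv2.cvtColor(c["color"],cv2.COLOR_RGB2HSV); m=cv2.inRange(h,lo,hi)
    k=np.zeros_like(m); cv2.circle(k,near,r,255,-1); m&=k
    n,l,s,ce=cv2.connectedComponentsWithStats(m); i=1+np.argmax(s[1:,4]); return ce[i],s[i]
E
python3 - <<'E'
from h import *
A=read_camera("scene");B=read_camera("side")
col={"red":((0,130,60),(8,255,255),(183,213),(314,312)),"green":((50,100,30),(85,255,255),(218,198),(307,270)),"blue":((105,130,60),(130,255,255),(251,184),(302,238))}
for n,(lo,hi,a,b) in col.items():
    p,s=blob(A,lo,hi,a,14);q,t=blob(B,lo,hi,b,14)
    X,e=tri(ray(A,p),ray(B,q)); print(n,p.round(1),s,q.round(1),t,X.round(4),np.round(e,4))
lo,hi=(95,70,40),(125,255,255)
p,s=blob(A,lo,hi,(395,158),22);q,t=blob(B,lo,hi,(293,158),22)
print("dish",p,s,q,t,tri(ray(A,p),ray(B,q)))
for c,st in((A,s),(B,t)):
    x,y,w,h,_=st
    for u in ((x,y+h*.4),(x+w,y+h*.4)): print(plane(c,u,.032).round(4))
E
```

```text
red [182.6 212. ] [177 207  12  11 107] [312.8 310.7] [304 302  19  19 250] [ 0.5673 -0.2761  0.1378] [0.0008 0.0008]
green [218.3 196.5] [213 192  11  10  89] [306.8 268.8] [299 262  17  14 157] [ 0.5645 -0.1953  0.139 ] [0.0004 0.0004]
blue [251.4 182.2] [247 178   9   9  61] [302.  234.7] [295 229  15  12 105] [ 0.5616 -0.1149  0.1399] [0.0002 0.0002]
dish [394.12446352 158.12875536] [382 151  25  14 233] [292.09189189 156.48378378] [278 149  29  16 370] (array([0.55648046, 0.33073965, 0.02771269]), [np.float64(0.002046872643068622), np.float64(0.0020468726430690354)])
[0.538  0.2995 0.032 ]
[0.5779 0.3594 0.032 ]
[0.5155 0.3384 0.032 ]
[0.5991 0.3283 0.032 ]
```

The geometry fits: spacing is 80.6 mm and the stopper height is 0.139 against 0.140 expected. Rack yaw is about 2°, green is in the middle bore, and the dish is at about (0.557, 0.331). I'll approach with the tool pointing down and the jaws along the row.

Emit:
arm_command(
  steps=[
    {"ty":-10,"wy":-5.68},
    {"ty":-10,"wy":-5.68},
    {"ty":-10,"wy":-5.68},
    {"ty":-10,"wy":-5.68},
    {"ty":-10,"wy":-5.68},
    {"tx":10.7,"tz":-30},
    {"tx":10.7,"tz":-30},
    {"tx":10.7,"tz":-30},
    {"tx":10.7,"tz":-30},
    {"tx":10.7,"tz":-30},
    {"tx":10.7,"tz":-30},
    {"tx":10.7,"tz":-30},
    {"tx":10.7,"tz":-30},
    {"tx":10.7,"tz":-30},
    {"tx":10.7,"tz":-30},
    {"tx":10.7,"tz":-30},
    {"tx":10.7,"tz":-30},
  ],
  hand=60,
  squeeze=25,
)

```text
validation failed for argument at $.st...
```

Emit:
arm_command(
  steps=[
    {"tx":10.7,"tz":-30},
    {"tx":10.7,"tz":-30},
    {"tx":10.7,"tz":-30},
    {"tx":10.7,"tz":-30},
    {"tx":10.7,"tz":-30},
    {"tx":10.7,"tz":-30},
    {"tx":10.7,"tz":-30},
    {"tx":10.7,"tz":-30},
    {"tx":10.7,"tz":-30},
    {"tx":10.7,"tz":-30},
    {"tx":10.7,"tz":-30},
    {"tx":10.7,"tz":-30},
    {"ty":20},
    {"ty":20},
    {},
    {},
  ],
)

```text
validation failed for argument at $.st...
```

```bash
python3 - <<'E'
from h import *
c=read_camera("wrist"); s=read_state(); print(s["clock"],s["eef_pos"],s["tcp_rot"],s["joint_positions"].round(1),s["finger_gap"])
cv2.imwrite("pics/w1.png",c["color"][:,:,::-1])
h=cv2.cvtColor(c["color"],cv2.COLOR_RGB2HSV)
m=cv2.inRange(h,(50,100,30),(85,255,255)); n,l,st,ce=cv2.connectedComponentsWithStats(m)
for i in range(1,n):
    if st[i,4]>150: print(st[i],ce[i],plane(c,ce[i],.140))
E
```

```text
0.25 [0.25550546 0.51470676 0.20490296] [-9.00600006e+01  6.43414423e-03 -2.64030159e+01] [55.  11.9 88.4 -0.  79.8 -8.6] 0.09388516100284879
```

View pics/w1.png

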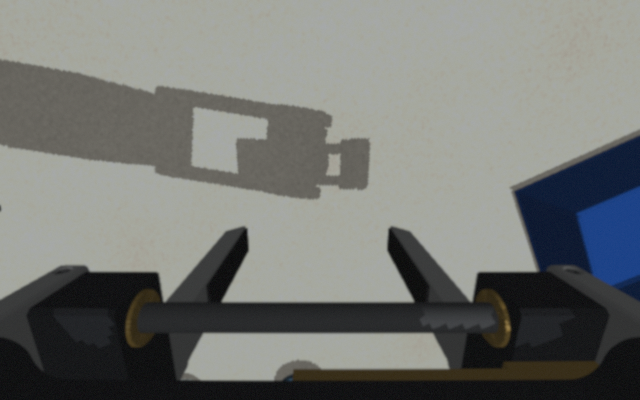

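The arm hasn't moved: both calls were refused, so this wrist view shows only the bench at the start pose. Rows probably need all six numbers.

Emit:
arm_command(
  steps=[
    {"tx":0,"ty":-10,"tz":0,"wx":0,"wy":-5.68,"wz":0},
    {"tx":0,"ty":-10,"tz":0,"wx":0,"wy":-5.68,"wz":0},
    {"tx":0,"ty":-10,"tz":0,"wx":0,"wy":-5.68,"wz":0},
    {"tx":0,"ty":-10,"tz":0,"wx":0,"wy":-5.68,"wz":0},
    {"tx":0,"ty":-10,"tz":0,"wx":0,"wy":-5.68,"wz":0},
    {"tx":10.7,"ty":0,"tz":-30,"wx":0,"wy":0,"wz":0},
    {"tx":10.7,"ty":0,"tz":-30,"wx":0,"wy":0,"wz":0},
    {"tx":10.7,"ty":0,"tz":-30,"wx":0,"wy":0,"wz":0},
    {"tx":10.7,"ty":0,"tz":-30,"wx":0,"wy":0,"wz":0},
    {"tx":10.7,"ty":0,"tz":-30,"wx":0,"wy":0,"wz":0},
    {"tx":10.7,"ty":0,"tz":-30,"wx":0,"wy":0,"wz":0},
    {"tx":10.7,"ty":0,"tz":-30,"wx":0,"wy":0,"wz":0},
    {"tx":10.7,"ty":0,"tz":-30,"wx":0,"wy":0,"wz":0},
    {"tx":10.7,"ty":0,"tz":-30,"wx":0,"wy":0,"wz":0},
    {"tx":10.7,"ty":0,"tz":-30,"wx":0,"wy":0,"wz":0},
    {"tx":10.7,"ty":0,"tz":-30,"wx":0,"wy":0,"wz":0},
    {"tx":10.7,"ty":0,"tz":-30,"wx":0,"wy":0,"wz":0},
  ],
  hand=60,
  squeeze=25,
)

```text
clock: 1.95
eef_pos: [0.3968, 0.1585, 0.2555]
tcp_rot: [-90.0, -0.0, 2.0]
contact_force: [0.4, -0.5, -0.5]
finger_gap: 0.0565
```

Emit:
arm_command(
  steps=[
    {"tx":10.7,"ty":0,"tz":-30,"wx":0,"wy":0,"wz":0},
    {"tx":10.7,"ty":0,"tz":-30,"wx":0,"wy":0,"wz":0},
    {"tx":10.7,"ty":0,"tz":-30,"wx":0,"wy":0,"wz":0},
    {"tx":10.7,"ty":0,"tz":-30,"wx":0,"wy":0,"wz":0},
    {"tx":10.7,"ty":0,"tz":-30,"wx":0,"wy":0,"wz":0},
    {"tx":10.7,"ty":0,"tz":-30,"wx":0,"wy":0,"wz":0},
    {"tx":10.7,"ty":0,"tz":-30,"wx":0,"wy":0,"wz":0},
    {"tx":10.7,"ty":0,"tz":-30,"wx":0,"wy":0,"wz":0},
    {"tx":10.7,"ty":0,"tz":-30,"wx":0,"wy":0,"wz":0},
    {"tx":10.7,"ty":0,"tz":-30,"wx":0,"wy":0,"wz":0},
    {"tx":10.7,"ty":0,"tz":-30,"wx":0,"wy":0,"wz":0},
    {"tx":10.7,"ty":0,"tz":-25,"wx":0,"wy":0,"wz":0},
    {"tx":0,"ty":0,"tz":0,"wx":0,"wy":0,"wz":0},
    {"tx":0,"ty":0,"tz":0,"wx":0,"wy":0,"wz":0},
  ],
)

```text
clock: 3.35
eef_pos: [0.5369, -0.1905, 0.2549]
tcp_rot: [-89.9, 0.1, 1.9]
contact_force: [0.2, 0.2, -0.5]
finger_gap: 0.0567
```

```bash
python3 - <<'E'
from h import *
c=read_camera("wrist"); s=read_state(); print(s["clock"],s["eef_pos"],s["tcp_rot"],s["joint_positions"].round(1),s["finger_gap"])
cv2.imwrite("pics/w2.png",c["color"][:,:,::-1]); print(np.round(c["pose"],3).tolist())
h=cv2.cvtColor(c["color"],cv2.COLOR_RGB2HSV)
m=cv2.inRange(h,(50,100,30),(85,255,255)); n,l,st,ce=cv2.connectedComponentsWithStats(m)
for i in range(1,n):
    if st[i,4]>150: print(st[i],ce[i],plane(c,ce[i],.140))
E
```

```text
3.4 [ 0.53681578 -0.18988089  0.25510612] [-8.99402601e+01  4.90059039e-02  2.00055288e+00] [ -28.2    9.2   85.5    0.    85.4 -120.2] 0.056471492856725355
[[-0.035, -0.964, -0.263, 0.46], [0.999, -0.034, -0.009, -0.193], [-0.0, -0.263, 0.965, 0.434], [0.0, 0.0, 0.0, 1.0]]
[302 209  20  22 403] [311.25310174 219.6674938 ] [ 0.56328313 -0.1963329   0.14      ]
```

View pics/w2.png

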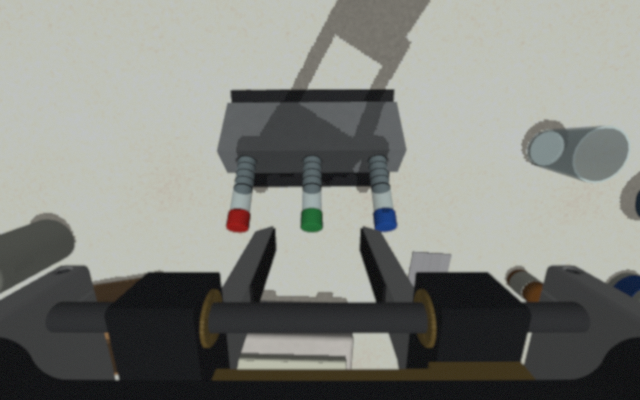

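The close view shows green at (311,220), giving (0.563, -0.196). This agrees with the first fix. Rack yaw matches the tool, and the neighbouring stoppers at (239,219) and (385,219) are clear of the fingers. I shift 7 mm in -y, go down and grip.

Emit:
arm_command(
  steps=[
    {"tx":0,"ty":10,"tz":-7,"wx":0,"wy":0,"wz":0},
    {"tx":0,"ty":19,"tz":0,"wx":0,"wy":0,"wz":0},
    {"tx":0,"ty":19,"tz":0,"wx":0,"wy":0,"wz":0},
    {"tx":0,"ty":19,"tz":0,"wx":0,"wy":0,"wz":0},
    {"tx":0,"ty":19,"tz":0,"wx":0,"wy":0,"wz":0},
    {"tx":0,"ty":19,"tz":0,"wx":0,"wy":0,"wz":0},
    {"tx":0,"ty":19,"tz":0,"wx":0,"wy":0,"wz":0},
    {"tx":0,"ty":19,"tz":0,"wx":0,"wy":0,"wz":0},
    {"tx":0,"ty":19,"tz":0,"wx":0,"wy":0,"wz":0},
    {"tx":0,"ty":0,"tz":0,"wx":0,"wy":0,"wz":0},
    {"tx":0,"ty":0,"tz":0,"wx":0,"wy":0,"wz":0},
    {"tx":0,"ty":0,"tz":0,"wx":0,"wy":0,"wz":0},
  ],
)

```text
clock: 4.6
eef_pos: [0.5383, -0.1978, 0.0947]
tcp_rot: [-90.1, -0.1, 2.0]
contact_force: [-0.4, -0.1, -0.0]
finger_gap: 0.0563
```

```bash
python3 - <<'E'
from h import *
c=read_camera("side"); s=read_state(); print(s["clock"],s["eef_pos"],s["tcp_rot"],s["contact_force"])
w=read_camera("wrist")
a=cv2.resize(c["color"][210:360,200:380],None,fx=3,fy=2.667); b=cv2.resize(w["color"][50:400,150:500],(400,400))
cv2.imwrite("pics/g1.png",np.hstack([cv2.resize(a,(400,400)),b])[:,:,::-1])
E
```

```text
4.65 [ 0.53843988 -0.19792383  0.09489961] [-90.0798352   -0.12964612   2.01896147] [-0.11138361  0.13776788 -0.1256244 ]
```

View pics/g1.png

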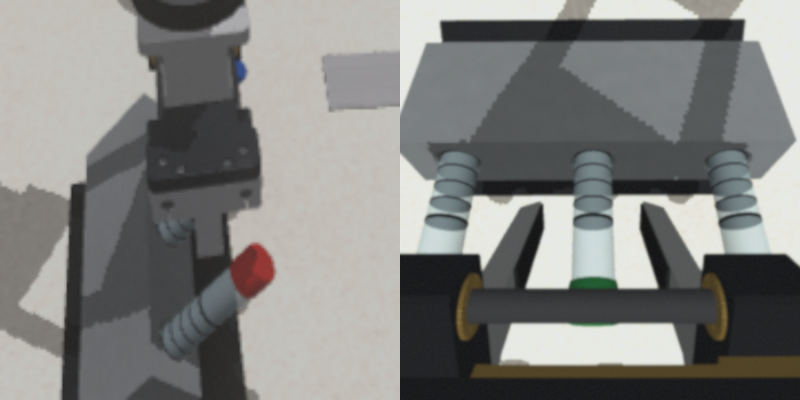

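The right half shows the tube at (593,230) midway between the fingers, with no contact. Closing now.

Emit:
arm_command(
  steps=[
    {"tx":0,"ty":0,"tz":0,"wx":0,"wy":0,"wz":0},
    {"tx":0,"ty":0,"tz":0,"wx":0,"wy":0,"wz":0},
    {"tx":0,"ty":0,"tz":0,"wx":0,"wy":0,"wz":0},
    {"tx":0,"ty":0,"tz":0,"wx":0,"wy":0,"wz":0},
    {"tx":0,"ty":0,"tz":0,"wx":0,"wy":0,"wz":0},
    {"tx":0,"ty":0,"tz":0,"wx":0,"wy":0,"wz":0},
    {"tx":0,"ty":0,"tz":0,"wx":0,"wy":0,"wz":0},
    {"tx":0,"ty":0,"tz":0,"wx":0,"wy":0,"wz":0},
    {"tx":0,"ty":0,"tz":0,"wx":0,"wy":0,"wz":0},
    {"tx":0,"ty":0,"tz":0,"wx":0,"wy":0,"wz":0},
  ],
  hand=0,
  squeeze=25,
)

```text
clock: 5.7
eef_pos: [0.5375, -0.1976, 0.0935]
tcp_rot: [-90.0, -0.0, 2.0]
contact_force: [0.3, -0.4, 0.2]
finger_gap: 0.0211
```

Emit:
arm_command(
  steps=[
    {"tx":2,"ty":-2,"tz":0,"wx":0,"wy":0,"wz":0},
    {"tx":4,"ty":-4,"tz":0,"wx":0,"wy":0,"wz":0},
    {"tx":5,"ty":-5,"tz":0,"wx":0,"wy":0,"wz":0},
    {"tx":5,"ty":-5,"tz":0,"wx":0,"wy":0,"wz":0},
  ],
)

```text
clock: 6.1
eef_pos: [0.5541, -0.1971, 0.11]
tcp_rot: [-90.0, -0.0, 2.0]
contact_force: [-0.0, -0.8, 0.0]
finger_gap: 0.0214
```

Emit:
arm_command(
  steps=[
    {"tx":5,"ty":-5,"tz":0,"wx":0,"wy":0,"wz":0},
    {"tx":5,"ty":-5,"tz":0,"wx":0,"wy":0,"wz":0},
    {"tx":5,"ty":-5,"tz":0,"wx":0,"wy":0,"wz":0},
    {"tx":5,"ty":-5,"tz":0,"wx":0,"wy":0,"wz":0},
    {"tx":5,"ty":-5,"tz":0,"wx":0,"wy":0,"wz":0},
    {"tx":5,"ty":-5,"tz":0,"wx":0,"wy":0,"wz":0},
    {"tx":5,"ty":-5,"tz":0,"wx":0,"wy":0,"wz":0},
    {"tx":5,"ty":-5,"tz":0,"wx":0,"wy":0,"wz":0},
    {"tx":5,"ty":-5,"tz":0,"wx":0,"wy":0,"wz":0},
    {"tx":5,"ty":-5,"tz":0,"wx":0,"wy":0,"wz":0},
    {"tx":0,"ty":0,"tz":0,"wx":0,"wy":0,"wz":0},
    {"tx":0,"ty":0,"tz":0,"wx":0,"wy":0,"wz":0},
  ],
)

```text
clock: 7.3
eef_pos: [0.6035, -0.1953, 0.1595]
tcp_rot: [-90.0, 0.0, 2.0]
contact_force: [-0.2, -0.2, -0.3]
finger_gap: 0.0212
```

```bash
python3 - <<'E'
from h import *
c=read_camera("side"); s=read_state(); print(s["clock"],s["eef_pos"],s["tcp_rot"],s["contact_force"],s["joint_positions"].round(1))
w=read_camera("scene")
a=cv2.resize(c["color"][190:360,180:380],(400,400)); b=cv2.resize(w["color"][130:270,130:290],(400,350)); b=np.vstack([b,np.zeros((50,400,3),np.uint8)])
cv2.imwrite("pics/g2.png",np.hstack([a,b])[:,:,::-1])
E
```

```text
7.35 [ 0.60321094 -0.1952029   0.15916622] [-8.99876347e+01  3.62802415e-02  1.99907731e+00] [ 0.35429737 -0.11105323 -1.2068199 ] [ -25.7   21.1   82.2   -0.    76.8 -117.7]
```

View pics/g2.png

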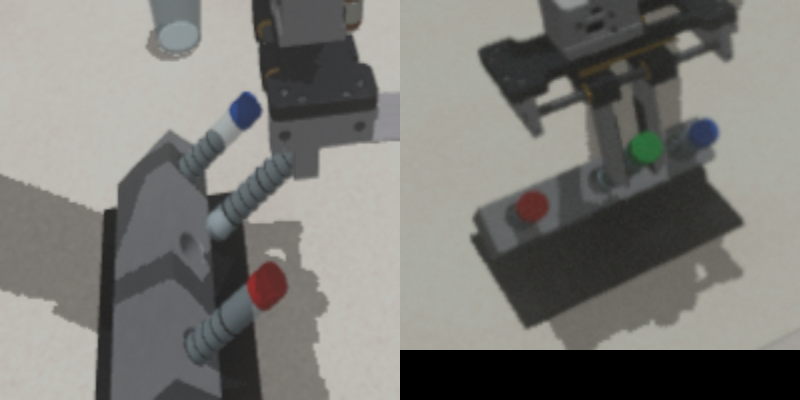

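The left half shows the tube fully out. Its foot is at (218,222), clear of the empty bore at (192,247), and red and blue are still in place. I lift, turn the yaw by 21° and carry it over the dish.

Emit:
arm_command(
  steps=[
    {"tx":0,"ty":-8,"tz":0,"wx":0,"wy":0,"wz":0},
    {"tx":0,"ty":-14,"tz":0,"wx":0,"wy":0,"wz":0},
    {"tx":0,"ty":-14,"tz":0,"wx":0,"wy":0,"wz":0},
    {"tx":0,"ty":-14,"tz":0,"wx":0,"wy":-2,"wz":0},
    {"tx":0,"ty":-14,"tz":0,"wx":0,"wy":-3,"wz":0},
    {"tx":0,"ty":-14,"tz":0,"wx":0,"wy":-4,"wz":0},
    {"tx":0,"ty":-14,"tz":0,"wx":0,"wy":-4,"wz":0},
    {"tx":0,"ty":-14,"tz":0,"wx":0,"wy":-4,"wz":0},
    {"tx":0,"ty":-14,"tz":0,"wx":0,"wy":-3,"wz":0},
    {"tx":0,"ty":-10,"tz":0,"wx":0,"wy":-1,"wz":0},
    {"tx":0,"ty":0,"tz":0,"wx":0,"wy":0,"wz":0},
  ],
)

```text
clock: 8.5
eef_pos: [0.6047, -0.1958, 0.2929]
tcp_rot: [-90.2, -0.2, 23.0]
contact_force: [-0.0, 0.8, -0.6]
finger_gap: 0.0218
```

Emit:
arm_command(
  steps=[
    {"tx":4,"ty":0,"tz":12,"wx":0,"wy":0,"wz":0},
    {"tx":8,"ty":0,"tz":25,"wx":0,"wy":0,"wz":0},
    {"tx":8,"ty":0,"tz":25,"wx":0,"wy":0,"wz":0},
    {"tx":8,"ty":0,"tz":25,"wx":0,"wy":0,"wz":0},
    {"tx":8,"ty":0,"tz":25,"wx":0,"wy":0,"wz":0},
    {"tx":8,"ty":0,"tz":25,"wx":0,"wy":0,"wz":0},
    {"tx":8,"ty":0,"tz":25,"wx":0,"wy":0,"wz":0},
    {"tx":8,"ty":0,"tz":25,"wx":0,"wy":0,"wz":0},
    {"tx":8,"ty":0,"tz":25,"wx":0,"wy":0,"wz":0},
    {"tx":8,"ty":0,"tz":25,"wx":0,"wy":0,"wz":0},
    {"tx":8,"ty":0,"tz":25,"wx":0,"wy":0,"wz":0},
    {"tx":8,"ty":0,"tz":25,"wx":0,"wy":0,"wz":0},
    {"tx":8,"ty":0,"tz":25,"wx":0,"wy":0,"wz":0},
    {"tx":8,"ty":0,"tz":25,"wx":0,"wy":0,"wz":0},
    {"tx":8,"ty":0,"tz":25,"wx":0,"wy":0,"wz":0},
    {"tx":8,"ty":0,"tz":25,"wx":0,"wy":0,"wz":0},
    {"tx":8,"ty":0,"tz":25,"wx":0,"wy":0,"wz":0},
    {"tx":8,"ty":0,"tz":25,"wx":0,"wy":0,"wz":0},
    {"tx":8,"ty":0,"tz":25,"wx":0,"wy":0,"wz":0},
    {"tx":8,"ty":0,"tz":25,"wx":0,"wy":0,"wz":0},
  ],
)

```text
clock: 10.5
eef_pos: [0.5552, 0.3155, 0.2881]
tcp_rot: [-90.0, 0.1, 23.0]
contact_force: [0.5, 0.2, -0.6]
finger_gap: 0.0214
```

Emit:
arm_command(
  steps=[
    {"tx":0,"ty":0,"tz":5,"wx":0,"wy":0,"wz":-2},
    {"tx":0,"ty":0,"tz":0,"wx":0,"wy":0,"wz":-4},
    {"tx":0,"ty":0,"tz":0,"wx":0,"wy":0,"wz":-4},
    {"tx":0,"ty":0,"tz":0,"wx":0,"wy":0,"wz":-4},
    {"tx":0,"ty":0,"tz":0,"wx":0,"wy":0,"wz":-4},
    {"tx":0,"ty":0,"tz":0,"wx":0,"wy":0,"wz":-4},
    {"tx":0,"ty":0,"tz":0,"wx":0,"wy":0,"wz":-4},
    {"tx":0,"ty":0,"tz":0,"wx":0,"wy":0,"wz":-4},
    {"tx":0,"ty":0,"tz":0,"wx":0,"wy":0,"wz":-4},
    {"tx":0,"ty":0,"tz":0,"wx":0,"wy":0,"wz":-4},
    {"tx":0,"ty":0,"tz":0,"wx":0,"wy":0,"wz":-4},
    {"tx":0,"ty":0,"tz":0,"wx":0,"wy":0,"wz":-3},
    {"tx":0,"ty":0,"tz":0,"wx":0,"wy":0,"wz":0},
    {"tx":0,"ty":0,"tz":0,"wx":0,"wy":0,"wz":0},
  ],
)

```text
clock: 11.9
eef_pos: [0.5538, 0.3188, 0.2884]
tcp_rot: [-89.9, -44.9, 23.0]
contact_force: [0.0, 0.1, -1.0]
finger_gap: 0.0214
```

```bash
python3 - <<'E'
from h import *
s=read_state(); print(s["clock"],s["eef_pos"],s["tcp_rot"],s["joint_positions"].round(1))
A=read_camera("scene");B=read_camera("side")
cv2.imwrite("pics/s3.png",np.hstack([cv2.resize(A["color"][60:260,280:480],(400,400)),cv2.resize(B["color"][20:220,200:400],(400,400))])[:,:,::-1])
E
```

```text
11.9 [0.55382156 0.31876849 0.28841055] [-89.94292785 -44.85501567  22.97736558] [ 21.6  -9.6 112.2   1.9  32.6 -92.5]
```

View pics/s3.png

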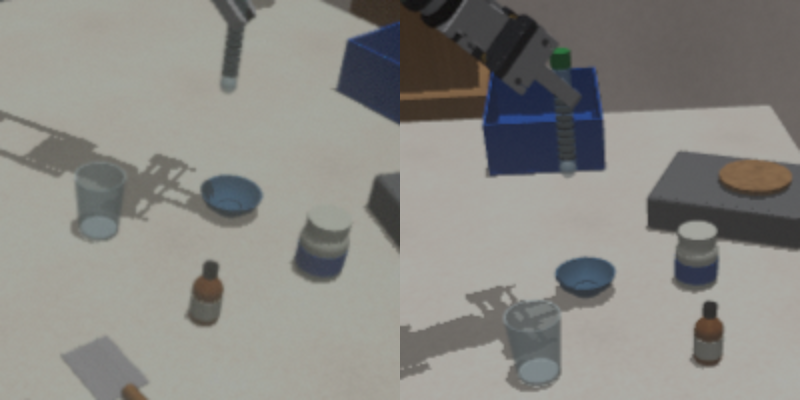

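The tube is upright with its stopper up in both crops. The foot centre is at about (229,84) in the left crop, which is scene (394.5,102), and at (568,168) in the right crop, which is side (284,104). Next: triangulate the foot and the axis tilt.

```bash
python3 - <<'E'
from h import *
A=read_camera("scene");B=read_camera("side")
print("foot centre",tri(ray(A,(394.5,102)),ray(B,(284,104))))
nA=np.cross(ray(A,(394.5,102))[1],ray(A,(396.8,80))[1]); nB=np.cross(ray(B,(284,104))[1],ray(B,(280.5,49.5))[1])
d=np.cross(nA,nB); d/=np.linalg.norm(d); d*=np.sign(d[2]); print("axis",d,np.degrees(np.arccos(d[2])))
lo,hi=(95,70,40),(125,255,255)
p,s=blob(A,lo,hi,(395,158),22);q,t=blob(B,lo,hi,(293,158),22); print(p,s,q,t,tri(ray(A,p),ray(B,q))[0])
S=read_state(); R=cv2.Rodrigues
from scipy.spatial.transform import Rotation as Ro
T=Ro.from_euler("xyz",S["tcp_rot"],degrees=True).as_matrix(); G=S["eef_pos"]-.019*T[:,1]; ax=(T[:,0]-T[:,1])/2**.5
print("kin: axis",ax.round(3),"foot",G-.111*ax)
print("tool delta for world shift to dish, down 20mm:", T.T@(np.array([.557,.331,0])-np.array([G[0],G[1],.02]))*1000)
E
```

```text
foot centre (array([0.54415707, 0.31404669, 0.20128638]), [np.float64(0.0010207105171485952), np.float64(0.0010207105171488842)])
axis [ 0.01218455 -0.04514715  0.99890604] 2.6802692420237784
[395.06382979 157.87234043] [385 149  22  16 235] [292.31024931 156.3601108 ] [278 149  29  16 361] [0.55696612 0.33381614 0.02691694]
kin: axis [-0.001 -0.     1.   ] foot [0.54313623 0.31372265 0.19273062]
tool delta for world shift to dish, down 20mm: [-0.31292481 27.99224976 10.50351047]
```

Vision puts the foot at (0.544, 0.314, 0.19 at the tip) and kinematics at (0.543, 0.314, 0.193). Tilt is within about 3°. I move (+13, +18) mm and 40 mm down.

Emit:
arm_command(
  steps=[
    {"tx":-2,"ty":5,"tz":2,"wx":0,"wy":0,"wz":0},
    {"tx":-3,"ty":8,"tz":2,"wx":0,"wy":0,"wz":0},
    {"tx":-3,"ty":8,"tz":2,"wx":0,"wy":0,"wz":0},
    {"tx":-3,"ty":8,"tz":2,"wx":0,"wy":0,"wz":0},
    {"tx":-2,"ty":8,"tz":2,"wx":0,"wy":0,"wz":0},
    {"tx":-2,"ty":5,"tz":1.5,"wx":0,"wy":0,"wz":0},
    {"tx":0,"ty":0,"tz":0,"wx":0,"wy":0,"wz":0},
    {"tx":0,"ty":0,"tz":0,"wx":0,"wy":0,"wz":0},
    {"tx":0,"ty":0,"tz":0,"wx":0,"wy":0,"wz":0},
    {"tx":0,"ty":0,"tz":0,"wx":0,"wy":0,"wz":0},
  ],
)

```text
clock: 13.1
eef_pos: [0.5682, 0.3367, 0.2499]
tcp_rot: [-90.0, -45.1, 23.0]
contact_force: [0.0, 0.4, -0.5]
finger_gap: 0.0212
```

```bash
python3 - <<'E'
from h import *
s=read_state(); print(s["clock"],s["eef_pos"],s["tcp_rot"],s["finger_gap"])
A=read_camera("scene");B=read_camera("side")
for n,(lo,hi,a,b) in {"red":((0,130,60),(8,255,255),(183,213),(314,312)),"blue":((105,130,60),(130,255,255),(251,184),(302,238))}.items():
    p,_=blob(A,lo,hi,a,14);q,_=blob(B,lo,hi,b,14); print(n,tri(ray(A,p),ray(B,q))[0].round(4))
cv2.imwrite("pics/s4.png",np.hstack([cv2.resize(A["color"][60:260,280:480],(400,400)),cv2.resize(B["color"][20:220,200:400],(400,400))])[:,:,::-1])
E
```

```text
13.1 [0.56815598 0.3366503  0.24988631] [-89.99939806 -45.06393587  22.99334045] 0.021167312785507125
red [ 0.5673 -0.276   0.1378]
blue [ 0.5616 -0.1151  0.1401]
```

View pics/s4.png

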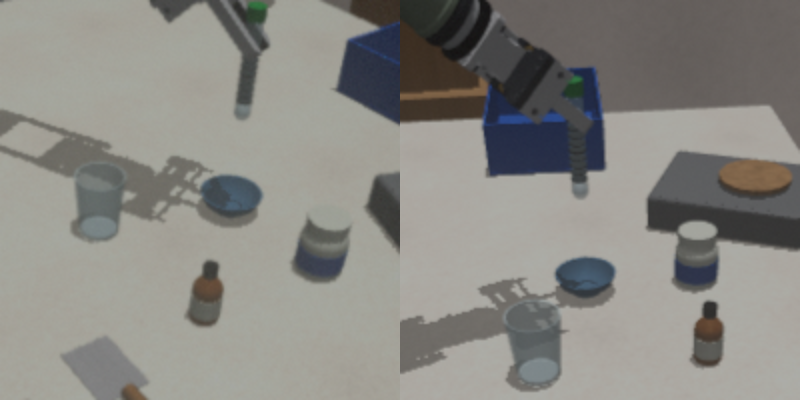

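Foot is at scene (401.5,115) and side (290,113), stopper at (408.5,66.5) and (287,63). The neighbours and bystanders haven't moved. I do a last triangulation and hand in if it is within limits.

```bash
python3 - <<'E'
from h import *
A=read_camera("scene");B=read_camera("side")
f,e=tri(ray(A,(401.5,115)),ray(B,(290,113))); t,e2=tri(ray(A,(408.5,66.5)),ray(B,(287,63)))
d=t-f; L=np.linalg.norm(d); off=np.linalg.norm(f[:2]-[.557,.332]); tilt=np.degrees(np.arccos(d[2]/L))
print(f,e,t,e2,"len",L,"off",off,"tilt",tilt)
s=read_state(); print(s["clock"],np.abs(s["dq"]).max(),s["finger_gap"])
if off<.012 and tilt<6 and f[2]>.12: print("hand in",hand_in())
E
```

```text
[0.55841732 0.33215015 0.16548415] [np.float64(7.045954000888709e-05), np.float64(7.045954000892675e-05)] [0.55923321 0.33107871 0.29999787] [np.float64(0.0006038137090774333), np.float64(0.0006038137090771115)] len 0.13452046084427194 off 0.0014252484367741748 tilt 0.573612521386192
13.3 0.1575740651122383 0.021251491601249912
the job is handed in; nothing more can be done
hand in None
```

The green-stoppered tube is out of the middle bore, upright with its stopper at the top, and held still in the gripper over the blue dish. I handed the job in at about 13.3 s; no verdict is reported.

| Last check (two cameras) | Measured | Needed |
|---|---|---|
| Foot from the dish's centre | about 1.4 mm | under 25 mm |
| Foot tip above the table | about 0.155 m (about 12 cm above the rim) | over 0.08 m |
| Tilt from upright | about 0.6° | under 10° |
| Speed of the fastest joint | under 0.2°/s | tube at rest |

- **Grip:** the finger opening stayed steady at 21.2 mm on the 22 mm glass, set to 25 N. The wrist force readings I took stayed near zero.
- **Other things on the bench:** the red and blue tubes measured within 0.3 mm of where they started. The dish measured within about 3 mm, which is within what the pictures can resolve. In the last pictures the beaker, dropper, jar and spatula looked undisturbed; I did not measure them.
- **Disagreements and mishaps:** a rough tilt reading before the final shift gave 2.7°, while the arm's own pose put the tube upright; the closer check gave 0.6°. My first two move calls were refused because of the row format, and nothing moved.

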